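Centre the food tin on the kitchen scale and zero it

TASK

Slide the yellow food tin from the wooden board onto the steel plate of the kitchen scale, keeping it flat, and centre it squarely inside the black printed outline, clear of the black stops. Only then, with nothing touching the tin, press the red tare button fully down and let it go. Leave the other things on the worktop where they are.

Things in the scene. Friction and masses are not known exactly. Their poses are not given: they have to be found in the camera images.
- tin: Closed rectangular food tin, yellow with a flat white lid that bears a yellow panel, 120 mm (its x) by 100 mm (its y) by 56 mm high, about 0.5 kg, too wide for the gripper to span; slides when pushed on its side. Origin at the centre of its underside, z up. It starts on the wooden board, turned at most 0.35 rad from the scale's axes.
- scale: Fixed weighing station: a low white kitchen scale with a wooden loading board butted against its -y side. Origin at worktop height (z = 0) under the centre of the scale's brushed steel plate; z up, x away from the button strip. The plate is 194 mm (x) by 196 mm (y), its top 34 mm above the worktop.
- outline (a point): Centre of the black printed outline, at the plate's centre, on its top. The outline (4 mm lines) is a rectangle along the scale's axes, inner edges 134 mm (x) by 114 mm (y): the tin's 120 mm length goes along x, with 7 mm of plate showing all round when centred; either end first will do.
- board (a point): Centre of the wooden loading board's top. In the scale's frame the board spans x = -130 to 150 mm, y = -321 to -101 mm; its top is 36 mm above the worktop, so a tin pushed towards +y drops 2 mm from it onto the plate, with a gap of 3 mm between them.
- end_stop (a point): Middle of the top of the end stop. Three fixed black stops rise 14 mm above the plate (48 mm above the worktop): this one along x, its inner face at y = +100 mm, x = -75 to 75 mm in the scale's frame, and two side stops along y, inner faces at x = -97 and +97 mm, y = -77 to 93 mm. The side towards the board is open.
- tare_top (a point): Centre of the top of the red round tare button, 30 mm across, in a grey housing on the scale's front (-x) strip, about 127 mm from the plate's centre in -x and 50 mm in +y. It is pressed straight down.
- tare (a joint): Travel of the tare button: 0 up, 0.006 m fully down; a spring that takes 5 N to go fully down and brings it back up.
- pepper_red: Red pepper, 68 mm across and 78 mm high with its stalk, standing on the far right corner of the wooden board. Origin at its underside. Leave alone.
- pepper_orange: Orange pepper, 68 mm across, 78 mm high, on the worktop on the right near the robot. Origin at its underside. Leave alone.
- mug: White mug, 82 mm across, 95 mm high, handle towards its +y, on the worktop on the left. Origin at its underside. Leave alone.
- jar: Amber glass jar with a steel cap, 76 mm across, 120 mm high, on the left. Origin at its underside. Leave alone.
- bowl: Blue bowl, 150 mm across, 60 mm high, on the right. Origin at its underside. Leave alone.
- shaker: Aluminium shaker, 52 mm across, 100 mm high, on the left beyond the scale. Origin at its underside. Leave alone.
Mind the look-alikes: they are no part of the job. There is more than one size of the tin; the one meant has the size given above.

How it is judged:
On the way, in this order (a step that is already met when the one before it is completed fails the run):
1. the tin rests centred and square inside the outline on the steel plate (x of tin in the frame of scale between -0.008 and 0.008 m and y of tin in the frame of scale between -0.008 and 0.008 m and z of tin in the frame of scale between 0.03 and 0.038 m and angle between the x axis of tin and the x axis of scale, either way round below 0.13 rad and angle between tin's own z axis and vertical below 0.05 rad and linear speed of tin below 0.01 m/s), for 0.3 s.
2. the tare button is pressed fully down with the tin still centred and untouched (x of tin in the frame of scale between -0.008 and 0.008 m and y of tin in the frame of scale between -0.008 and 0.008 m and z of tin in the frame of scale between 0.03 and 0.038 m and angle between the x axis of tin and the x axis of scale, either way round below 0.13 rad and angle between tin's own z axis and vertical below 0.05 rad and contact force between each of the arm, the fingers and tin below 0.3 N and value of joint tare above 0.0048 m), for 0.05 s.
At the end, for the whole second after the job is handed in: The tin rests flat on the steel plate, its centre within 8 mm of the plate's centre along x and along y, square within 0.13 rad (7 degrees, long side along the plate's x), and so clear of the stops; the tare button is up again (all of step 1 and value of joint tare below 0.0015 m); the robot touches nothing.
It fails at once if the tare button is pressed while the tin is not centred (value of joint tare above 0.003 m and not (x of tin in the frame of scale between -0.008 and 0.008 m and y of tin in the frame of scale between -0.008 and 0.008 m and z of tin in the frame of scale between 0.03 and 0.038 m and angle between the x axis of tin and the x axis of scale, either way round below 0.13 rad and angle between tin's own z axis and vertical below 0.05 rad)).
It fails at once if the tin is tipped by more than 0.3 rad (angle between tin's own z axis and vertical above 0.3 rad).
It fails at once if the tin is lifted more than 20 mm off the board (z of tin in the frame of scale above 0.056 m).
It fails at once if another thing on the worktop or board is moved by more than 30 mm (distance of any of pepper_red, pepper_orange, mug, jar, bowl, shaker from where it was at the start of the episode above 0.03 m).
It also fails if it takes over 58 s, if anything falls off the work surface, if the arm or the gripper's body presses on something with over 40 N, if the wrist force passes 120 N, or if a joint passes its speed limit or range.

ROBOT

A 6-joint arm with a two-finger parallel gripper is mounted at the origin on the work surface. World frame = base frame: x ahead of the robot, y to its left, z up, the work surface at z = 0. Lengths are in m, angles in rad, forces in N, time in s.
With the tool pointing down it reaches from about 0.225 to 0.875 m from the base axis. Payload 3.4 kg.
Tool frame: the origin (TCP) lies on the centre line of the jaws, within the pads' length; the fingertips stand env.tcp_to_tips ahead of it and the grasp point (between the pads) is the TCP (env.tcp_to_tips is the distance from the TCP to the fingertips, in m); z points along the fingers, y is the line along which they close (so a half turn about z gives the same grasp; the last joint's range is limited). The gripper opens to 85 mm and grips with 20 to 120 N. Pads are 22 mm wide; open, the fingers measure 114 mm over their backs; the gripper's body (76 mm by 85 mm) begins 54 mm behind the grasp point. The pads swing forward as they close: fully open they stand 13 mm farther back than shut.
Start: joints at [-1.369, 0.276, 1.505, -0, 1.361, -0.121], TCP at [0.182, -0.545, 0.25] pointing down, gripper open.
Joint ranges: [-2.89, 2.89], [-0.75, 2.08], [0.22, 2.7], [-1.18, 4.32], [0.11, 2.71], [-2.7, 2.7]. Speed limits (rad/s): [2.57, 2.57, 3.14, 3.14, 3.14, 3.14].

INTERFACE

Orientations are given as a unit quaternion [w, x, y, z].
In Python, from rig import env, vision gives the robot as it stands.
- The arm moves only by the tool step_arm, never from a script. Its arguments are lists of equal length, an entry for each row: "dp": the shift along the tool's x, y, z as a fraction of full scale, a list of three; "angular": the turn, a rotation vector about the tool's x, y, z as a fraction of full scale, a list of three; "grip": the opening, from -1 (shut) to 1 (fully open). In form: {"dp": [[tx, ty, tz], ...], "angular": [[wx, wy, wz], ...], "grip": [grip, ...]}. A call has 1 to 20 rows; each row shifts and turns the commanded pose from where the row before left it, along the tool's axes as they then stand; what a row does not reach is not made up. Full scale, the value 1, is 0.3 m for a shift and 90 degrees for a turn. A row lasts 1/10 s, in which the tool goes at most 50 mm and 8.59 degrees, less where a joint would pass 70% of its speed; a pose out of reach is approached as far as the arm can. A call with a number of a shift or a turn outside -1 to 1 is refused whole. A call with a gripper value outside its range is refused whole. The fingers move at their own pace and stop on an object; "force" is the grip in N (left out, the last holds). Time passes only in rows, so rows that do not move let the fingers close. It gives the time, the measured TCP pose, the force, the opening and the grip force at its end, in the units of the state.
- env.state(): the state, without advancing time (a new reading comes with each control period).
- vision.snapshot(name): name is "scene" or "top" or "wrist"; returns the picture (384x512x3 uint8, blue, green, red); there is no depth.
- vision.camera_info(name): a dict with "fx", "fy", "cx", "cy" (pixels), "camera_from_world" (4x4, takes a point from world to camera coordinates); the wrist camera has in their place "T_tool_cam" (4x4, takes a point from camera to tool coordinates, whose origin is the TCP and whose axes are the flange's). Camera axes: x right, y up, looking along -z (the intrinsics and any distortion apply to the point x, -y, -z); pixel columns grow to the right and rows downward; lengths in m; the calibration is good to about 2 mm. A picture is of the moment at which its call begins: read the wrist's pose just before it. camera_info takes no time and is no camera call.
- env.finish_job(): hands the job in; it is judged then, once.
The state is a dict: "clock": time; "q": joint angles; "qd": joint speeds; "effort": joint torques, N m; "tool_pos": TCP position; "eef_rot": TCP orientation; "force": force on the tool from outside, world axes, zero at the start; "moment": the same for the moment, N m; "finger_gap": finger opening in m; "grip_force": force on a finger pad.
Only numpy, scipy, OpenCV 4.12 (cv2) and the standard library are available. Lean on these libraries where they do the work, as an engineer would, in place of code of your own. Each camera call takes 0.05 s, during which the arm holds its last target. There are 200 camera calls.

## Working session

There is one attempt and no reset: what is moved stays moved. The work goes in short steps, Python scripts to look and compute and a tool call to move; the robot and the scene stay as the last step left them, time stands still between calls to the robot, and variables do not carry over. Pictures are saved under pics/ and viewed, at most 10 in all, crops included, and the job is handed in when it is done.

Besides the shell and the picture viewer there is one more tool, called after "Emit:" by a JSON object that holds its "name" and its "arguments". step_arm: Moves the arm, as the interface text tells. Shift numbers are shares of 0.3 m and turn numbers shares of 90 degrees, none past 1 either way. Its arguments: {"type":"object","properties":{"dp":{"type":"array","items":{"type":"array","items":{"type":"number"}}},"angular":{"type":"array","items":{"type":"array","items":{"type":"number"}}},"grip":{"type":"array","items":{"type":"number"}},"force":{"type":"number"}},"required":["dp","angular","grip"]}

```bash
mkdir -p pics
python3 - <<'E'
from rig import env, vision
import cv2, numpy as np
s=env.state(); print(s, env.tcp_to_tips)
for n in ("scene","top"):
    cv2.imwrite(f"pics/{n}0.png",vision.snapshot(n)); i=vision.camera_info(n); print(n,{k:np.round(v,4) for k,v in i.items()})
print(vision.camera_info("wrist"))
E
```

```text
{'clock': 0.0, 'q': array([-1.36901198e+00,  2.76638934e-01,  1.50611648e+00,  8.93350924e-06,
        1.36070149e+00, -1.20984220e-01]), 'qd': array([ 0.00067539, -0.00233316, -0.00033185,  0.00065087, -0.00174673,
        0.00051678]), 'effort': array([-4.17720112e-04, -4.16777337e+01, -2.45804483e+01, -5.05771425e-05,
        1.08003381e-02,  3.64066341e-05]), 'tool_pos': array([ 0.18229542, -0.54483049,  0.24942126]), 'eef_rot': array([-9.31538369e-04,  9.87005517e-01,  1.60683663e-01, -3.32834657e-05]), 'force': array([-0.2823474 ,  0.44886256, -0.34621574]), 'moment': array([0.01847876, 0.01644409, 0.00426233]), 'grip_force': 0.0, 'finger_gap': 0.08554696677707294} 0.019
scene {'fx': np.float64(428.5057), 'fy': np.float64(428.5057), 'cx': np.float64(261.5885), 'cy': np.float64(195.4881), 'camera_from_world': array([[-0.0134,  0.9998,  0.0151,  0.0067],
       [-0.8385, -0.0195,  0.5445,  0.4354],
       [ 0.5447, -0.0053,  0.8386, -1.7334],
       [ 0.    ,  0.    ,  0.    ,  1.    ]])}
top {'fx': np.float64(400.836), 'fy': np.float64(400.836), 'cx': np.float64(256.9385), 'cy': np.float64(189.4763), 'camera_from_world': array([[ 0.0051, -0.9999, -0.0132, -0.0022],
       [ 0.998 ,  0.0043,  0.0636, -0.5471],
       [-0.0635, -0.0135,  0.9979, -1.3466],
       [ 0.    ,  0.    ,  0.    ,  1.    ]])}
{'fx': 267.75574398324545, 'fy': 267.75574398324545, 'cx': 254.3141154932859, 'cy': 192.49413698351748, 'T_tool_cam': array([[ 6.39986074e-04,  9.54357216e-01,  2.98666864e-01,
         7.71013024e-02],
       [ 9.99999739e-01, -7.10619414e-04,  1.27897875e-04,
         5.24508086e-04],
       [ 3.34298732e-04,  2.98666704e-01, -9.54357422e-01,
        -1.23859908e-01],
       [ 0.00000000e+00,  0.00000000e+00,  0.00000000e+00,
         1.00000000e+00]])}
```

View pics/top0.png

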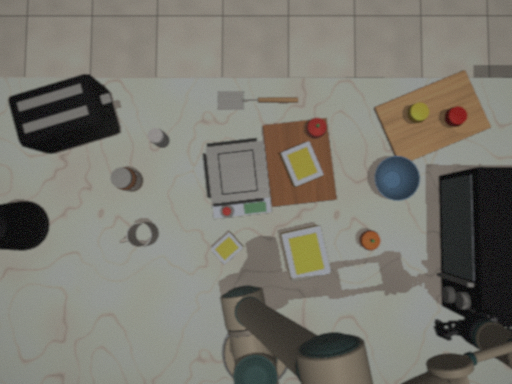

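View pics/scene0.png

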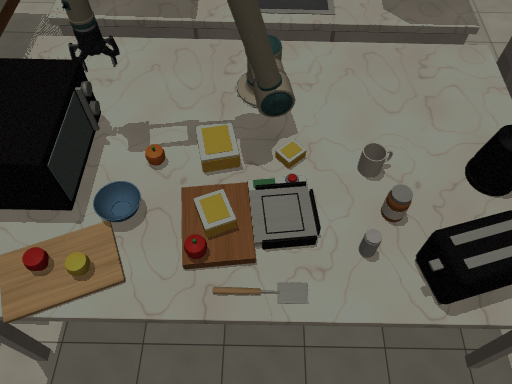

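```bash
cat > h.py <<'E'
from rig import env, vision
import cv2, numpy as np
from scipy.spatial.transform import Rotation as R
def cam(n):
    i=vision.camera_info(n)
    K=(i["fx"],i["fy"],i["cx"],i["cy"])
    if n=="wrist":
        s=env.state(); T=np.eye(4); q=s["eef_rot"]; T[:3,:3]=R.from_quat([q[1],q[2],q[3],q[0]]).as_matrix(); T[:3,3]=s["tool_pos"]
        return K,T@i["T_tool_cam"]
    return K,np.linalg.inv(i["camera_from_world"])
def w(c,uv,z):
    (fx,fy,cx,cy),T=c; uv=np.atleast_2d(np.asarray(uv,float))
    d=np.c_[(uv[:,0]-cx)/fx,-(uv[:,1]-cy)/fy,-np.ones(len(uv))]@T[:3,:3].T
    return T[:3,3]+d*((z-T[2,3])/d[:,2])[:,None]
def px(c,p):
    (fx,fy,cx,cy),T=c; p=(np.atleast_2d(p)-T[:3,3])@T[:3,:3]
    return np.c_[cx+fx*p[:,0]/-p[:,2],cy-fy*p[:,1]/-p[:,2]]
E
python3 - <<'E'
from h import *
im=cv2.imread("pics/top0.png"); c=cam("top")
for n,uv,z in [("tin",(302,164),.092),("outline",(238,172),.034),("btn",(227,211),.045),("pepper",(316,127),.1),("bigtin",(305,252),.08)]: print(n,w(c,uv,z)[0].round(3))
cv2.imwrite("pics/c1.png",cv2.resize(im[110:285,195:345],None,fx=3.4,fy=3.4,interpolation=cv2.INTER_CUBIC))
E
```

```text
tin [ 0.625 -0.145  0.092]
outline [0.605 0.064 0.034]
btn [0.473 0.099 0.045]
pepper [ 0.744 -0.19   0.1  ]
bigtin [ 0.343 -0.156  0.08 ]
```

View pics/c1.png

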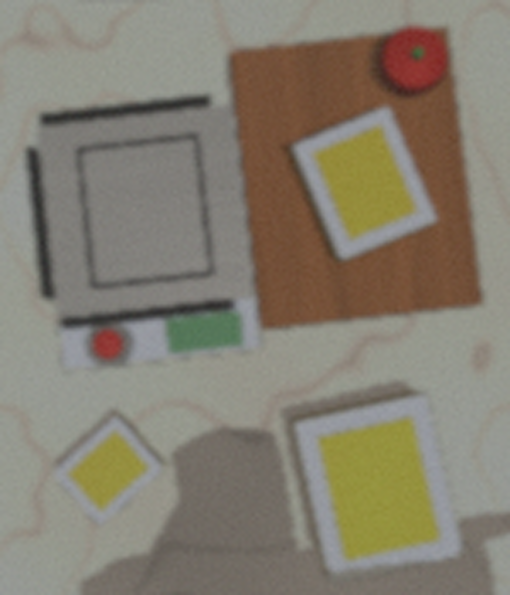

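The crop shows the tin lid with corners (290,148), (388,107), (437,218), (345,260). The outline corners are (79,149), (197,135), (213,273), (93,286), and the pepper is at (415,60).

Run:
```python
from h import *
c=cam("top")
f=lambda l:np.array(l)/3.4+[195,110]
t=w(c,f([(290,148),(388,107),(437,218),(345,260)]),.092)[:,:2]
o=w(c,f([(79,149),(197,135),(213,273),(93,286)]),.034)[:,:2]
def an(p): d=p[0]-p[3]+p[1]-p[2]; return np.arctan2(d[1],d[0])
for n,p in (("t",t),("o",o)): print(n,p.round(4).tolist(),p.mean(0),an(p),np.linalg.norm(p-np.roll(p,1,0),axis=1))
y=an(o);Rm=np.array([[np.cos(y),-np.sin(y)],[np.sin(y),np.cos(y)]])
S=lambda p:(p-o.mean(0))@Rm
print("tin in scale",S(t).round(4).tolist(),S(t.mean(0)))
print("pepper",S(w(c,f([(412,62)]),.08)[:,:2]),"btn",w(c,f([(107,344)]),.045),S(w(c,f([(107,344)]),.045)[:,:2]))
print("big",S(w(c,f([(297,423),(425,393)]),.08)[:,:2]))
```

```text
t [[0.6591, -0.0755], [0.6987, -0.1686], [0.5928, -0.2146], [0.5526, -0.1276]] [ 0.62578845 -0.14658395] 0.4324278104543263 [0.11859026 0.10121392 0.11547287 0.09583656]
o [[0.6664, 0.1318], [0.6808, 0.0144], [0.5433, -0.0022], [0.5299, 0.1164]] [0.60509783 0.06511341] 0.11633500406200259 [0.1373701  0.11830323 0.13851281 0.11938335]
tin in scale [[0.0373, -0.1459], [0.0658, -0.243], [-0.0447, -0.2764], [-0.0745, -0.1853]] [-0.00402153 -0.21266806]
pepper [[ 0.10869286 -0.27281197]] btn [[0.47258269 0.10100754 0.045     ]] [[-0.1274531   0.05103291]]
big [[-0.22245647 -0.12316281]
 [-0.20773556 -0.24685565]]
```

Emit:
{"name": "step_arm", "arguments": {"dp": [[0.035, -0.105, 0], [0.035, -0.105, 0], [0.035, -0.105, 0], [0.035, -0.105, 0], [0.035, -0.105, 0], [0.035, -0.105, 0], [0, 0, 0], [0, 0, 0], [0, 0, 0], [0, 0, 0], [0, 0, 0], [0, 0, 0], [0, 0, 0], [0, 0, 0], [0, 0, 0], [0, 0, 0], [0, 0, 0]], "angular": [[0, 0, 0], [0, 0, 0], [0, 0, 0], [0, 0, 0], [0, 0, 0], [0, 0, 0], [0, 0, -0.0868], [0, 0, -0.0868], [0, 0, -0.0868], [0, 0, -0.0868], [0, 0, -0.0868], [0, 0, -0.0868], [0, 0, -0.0868], [0, 0, -0.0868], [0, 0, -0.0868], [0, 0, -0.0868], [0, 0, 0]], "grip": [0.4, 0.4, 0.4, 0.4, 0.4, 0.4, 0.4, 0.4, 0.4, 0.4, 0.4, 0.4, 0.4, 0.4, 0.4, 0.4, 0.4]}}

```text
clock: 1.8
tool_pos: [0.1821, -0.3458, 0.25]
eef_rot: [-0.0, 0.665, 0.747, 0.0]
force: [0.0, 0.0, 0.7]
finger_gap: 0.0594
grip_force: 0.0
```

Emit:
{"name": "step_arm", "arguments": {"dp": [[0.06, 0.107, 0], [0.06, 0.107, 0], [0.06, 0.107, 0], [0.06, 0.107, 0], [0.06, 0.107, 0], [0.06, 0.107, 0], [0.06, 0.107, 0], [0.06, 0.107, 0], [0.06, 0.107, 0], [0.06, 0.107, 0], [0.06, 0.107, 0], [0.06, 0.107, 0], [0.06, 0.107, 0], [0.06, 0.107, 0], [0, 0, 0], [0, 0, 0]], "angular": [[0, 0, 0], [0, 0, 0], [0, 0, 0], [0, 0, 0], [0, 0, 0], [0, 0, 0], [0, 0, 0], [0, 0, 0], [0, 0, 0], [0, 0, 0], [0, 0, 0], [0, 0, 0], [0, 0, 0], [0, 0, 0], [0, 0, 0], [0, 0, 0]], "grip": [0.4, 0.4, 0.4, 0.4, 0.4, 0.4, 0.4, 0.4, 0.4, 0.4, 0.4, 0.4, 0.4, 0.4, 0.4, 0.4]}}

```text
clock: 3.4
tool_pos: [0.5994, -0.0436, 0.2494]
eef_rot: [-0.001, 0.665, 0.747, -0.001]
force: [0.1, 0.5, -0.8]
finger_gap: 0.0597
grip_force: 0.0
```

Run:
```python
from h import *
c=cam("wrist"); s=env.state(); print(s["clock"],s["tool_pos"],s["eef_rot"],s["finger_gap"])
im=vision.snapshot("wrist"); cv2.imwrite("pics/w1.png",im); np.savez("w1.npz",K=c[0],T=c[1])
```

```text
3.4 [ 0.599433   -0.04360866  0.24939978] [-6.84567686e-04  6.65357797e-01  7.46523863e-01 -8.09455914e-04] 0.05973416172536516
```

View pics/w1.png

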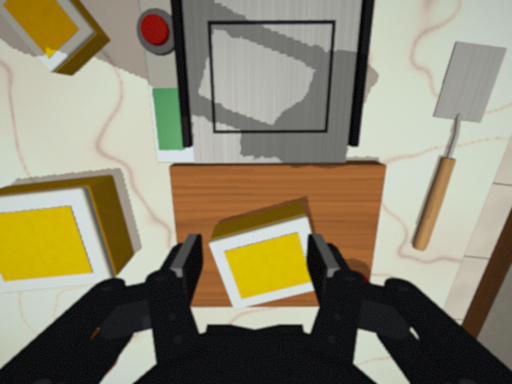

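Wrist view: outline corners at (209,21), (334,21), (333,131), (212,131). The tin lid corners are about (213,248), (305,213), (320,285), (232,305), and the red button is at (155,30).

```bash
cat >> h.py <<'E'
from scipy.optimize import minimize
from scipy.ndimage import map_coordinates
def rect(p,lx,ly,n=60):
    t=np.linspace(-.46,.46,n); o=np.ones(n)*.5
    l=np.r_[np.c_[t*lx,o*ly],np.c_[t*lx,-o*ly],np.c_[o*lx,t*ly],np.c_[-o*lx,t*ly]]
    c,s=np.cos(p[2]),np.sin(p[2]); return l@np.array([[c,s],[-s,c]])+p[:2]
def samp(im,c,xy,z):
    u=px(c,np.c_[xy,np.full(len(xy),z)]); return map_coordinates(im,[u[:,1],u[:,0]],order=1,mode="nearest")
def fit_outline(im,c,p0):
    g=cv2.GaussianBlur(cv2.cvtColor(im,cv2.COLOR_BGR2GRAY),(3,3),0).astype(float)
    f=lambda p:(samp(g,c,rect(p,.138,.118),.034)-.5*np.minimum(90,samp(g,c,rect(p,.126,.106),.034))-.5*np.minimum(90,samp(g,c,rect(p,.150,.130),.034))).mean()
    return min((minimize(f,np.array(p0)+[a,b,0],method="Nelder-Mead",options=dict(initial_simplex=np.array(p0)+[a,b,0]+np.array([[0,0,0],[.003,0,0],[0,.003,0],[0,0,.02]]),xatol=1e-5)) for a in(-.003,0,.003) for b in(-.003,0,.003)),key=lambda r:r.fun)
def fit_panel(im,c,zl,p0,r=.09):
    """yellow lid panel -> centre, yaw via rectified lid plane at 0.5 mm/px (rows=+x, cols=+y)"""
    N=int(2*r/.0005); gx,gy=np.meshgrid(np.arange(N),np.arange(N))
    P=np.c_[p0[0]-r+gy.ravel()*.0005,p0[1]-r+gx.ravel()*.0005,np.full(N*N,zl)]
    u=px(c,P).astype(np.float32); W=cv2.remap(im,u[:,0].reshape(N,N),u[:,1].reshape(N,N),cv2.INTER_LINEAR)
    h=cv2.cvtColor(W,cv2.COLOR_BGR2HSV); m=cv2.inRange(h,(20,120,150),(35,255,255))
    cs=max(cv2.findContours(m,cv2.RETR_EXTERNAL,cv2.CHAIN_APPROX_NONE)[0],key=cv2.contourArea)
    (a,b),(w_,h_),ang=cv2.minAreaRect(cs); box=cv2.boxPoints(((a,b),(w_,h_),ang))
    xy=np.c_[box[:,1],box[:,0]]*.0005+p0[:2]-r
    e=[xy[1]-xy[0],xy[2]-xy[1]]; d=max(e,key=np.linalg.norm); y=np.arctan(d[1]/d[0])
    return xy.mean(0),y,[np.linalg.norm(v).round(4) for v in e],W,m
def insc(xy,o):
    d=np.asarray(xy)-o[:2]; c,s=np.cos(o[2]),np.sin(o[2]); return np.array([d[0]*c+d[1]*s,-d[0]*s+d[1]*c])
E
python3 - <<'E'
from h import *
z=np.load("w1.npz"); c=(tuple(z["K"]),z["T"]); im=cv2.imread("pics/w1.png")
r=fit_outline(im,c,[.605,.065,.116]); print(r.x,r.fun); o=r.x
ct=cam("top"); r2=fit_outline(cv2.imread("pics/top0.png"),ct,[.605,.065,.116]); print(r2.x,r2.fun)
for cc,f in ((c,"w1"),(ct,"top0")):
  a,y,s,W,m=fit_panel(cv2.imread(f"pics/{f}.png"),cc,.092,(.625,-.146)); print(f,a,y,s,insc(a,o),y-o[2])
b=w(c,[(155,29)],.045)[0]; print("btn",b,insc(b[:2],o))
E
```

```text
[0.60604509 0.06657631 0.11603623] -43.44651107222999
[0.60610686 0.06726342 0.11728395] 10.666071819936027
w1 [ 0.62904769 -0.14599904] 0.40024060587244564 [np.float64(0.0695), np.float64(0.0903)] [-0.00176321 -0.21380901] 0.2842043731997025
top0 [ 0.66283881 -0.15725948] 0.05875659559770532 [np.float64(0.011), np.float64(0.0142)] [ 0.03049699 -0.22890593] -0.057279637075037866
btn [0.47520213 0.1011919  0.045     ] [-0.12595543  0.04953128]
```

Emit:
{"name": "step_arm", "arguments": {"dp": [[-0.109, 0.008, 0], [-0.109, 0.008, 0], [-0.109, 0.008, 0], [-0.109, 0.008, 0], [-0.109, 0.008, 0], [-0.109, 0.008, 0], [0, 0, 0.1], [0, 0, 0.1], [0, 0, 0.1], [0, 0, 0.1], [0, 0, 0.1], [0, 0, 0.06], [0, 0, 0.055], [0, 0, 0]], "angular": [[0, 0, 0], [0, 0, 0], [0, 0, 0], [0, 0, 0], [0, 0, 0], [0, 0, 0], [0, 0, 0], [0, 0, 0], [0, 0, 0], [0, 0, 0], [0, 0, 0], [0, 0, 0], [0, 0, 0], [0, 0, 0]], "grip": [0.4, 0.4, 0.4, 0.4, 0.4, 0.4, 0.4, 0.4, 0.4, 0.4, 0.4, 0.4, 0.4, 0.4]}}

```text
clock: 4.85
tool_pos: [0.6333, -0.2373, 0.0635]
eef_rot: [-0.003, 0.666, 0.746, -0.001]
force: [0.1, -1.0, 0.4]
finger_gap: 0.0594
grip_force: 0.0
```

Emit:
{"name": "step_arm", "arguments": {"dp": [[0.028, 0, 0], [0.028, 0, 0], [0.028, 0, 0], [0.028, 0, 0], [0.028, 0, 0], [0.028, 0, 0], [0.028, 0, 0], [0.028, 0, 0], [0.028, 0, 0], [0.014, 0, 0], [0, 0, 0]], "angular": [[0, 0, 0], [0, 0, 0], [0, 0, 0], [0, 0, 0], [0, 0, 0], [0, 0, 0], [0, 0, 0], [0, 0, 0], [0, 0, 0], [0, 0, 0], [0, 0, 0]], "grip": [0.4, 0.4, 0.4, 0.4, 0.4, 0.4, 0.4, 0.4, 0.4, 0.4, 0.4]}}

```text
clock: 5.95
tool_pos: [0.6283, -0.1572, 0.067]
eef_rot: [0.001, 0.665, 0.747, 0.001]
force: [-0.8, -2.6, 5.9]
finger_gap: 0.0595
grip_force: 0.7
```

```bash
cat >> h.py <<'E'
O=np.array([.6061,.0668,.1163])
def look(f,zl,p0):
    c=cam("wrist"); s=env.state(); im=vision.snapshot("wrist"); cv2.imwrite(f"pics/{f}.png",im); np.savez(f+".npz",K=c[0],T=c[1])
    q=s["eef_rot"]; print("t",s["clock"],"tcp",insc(s["tool_pos"][:2],O).round(4),s["tool_pos"][2].round(4),"toolyaw",2*np.arctan2(q[2],q[1])-O[2],"F",s["force"].round(1),s["finger_gap"])
    a,y,sz,W,m=fit_panel(im,c,zl,p0); print("tin",insc(a,O).round(4),"yaw",round(y-O[2],3),sz)
E
python3 - <<'E'
from h import *
look("w2",.092,(.63,-.08))
cv2.imwrite("pics/t2.png",vision.snapshot("top"))
E
```

```text
t 5.95 tcp [-0.004 -0.225] 0.067 toolyaw 1.570242860322524 F [-0.8 -2.6  5.9] 0.05954700037900121
tin [ 0.0142 -0.1645] yaw -0.001 [np.float64(0.0707), np.float64(0.091)]
```

View pics/w2.png

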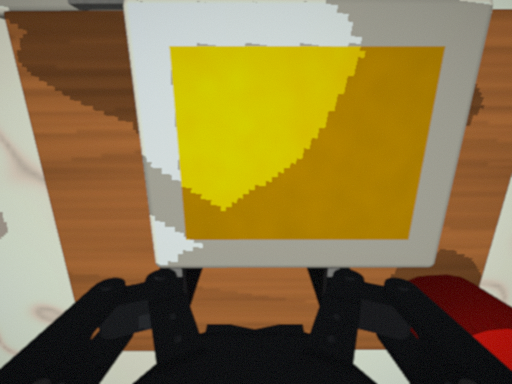

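Emit:
{"name": "step_arm", "arguments": {"dp": [[0.015, 0, 0], [0.028, 0, 0], [0.028, 0, 0], [0.028, 0, 0], [0.028, 0, 0], [0.028, 0, 0], [0.028, 0, 0], [0.028, 0, 0], [0.028, 0, 0], [0.028, 0, 0], [0.028, 0, 0], [0.028, 0, 0], [0.028, 0, 0], [0.028, 0, 0], [0.028, 0, 0], [0.028, 0, 0], [0.028, 0, 0], [0.028, 0, 0], [0.015, 0, 0], [0, 0, 0]], "angular": [[0, 0, 0], [0, 0, 0], [0, 0, 0], [0, 0, 0], [0, 0, 0], [0, 0, 0], [0, 0, 0], [0, 0, 0], [0, 0, 0], [0, 0, 0], [0, 0, 0], [0, 0, 0], [0, 0, 0], [0, 0, 0], [0, 0, 0], [0, 0, 0], [0, 0, 0], [0, 0, 0], [0, 0, 0], [0, 0, 0]], "grip": [0.4, 0.4, 0.4, 0.4, 0.4, 0.4, 0.4, 0.4, 0.4, 0.4, 0.4, 0.4, 0.4, 0.4, 0.4, 0.4, 0.4, 0.4, 0.4, 0.4]}}

```text
clock: 8.05
tool_pos: [0.6095, -0.006, 0.0658]
eef_rot: [-0.0, 0.665, 0.747, 0.0]
force: [-0.1, -0.1, -0.1]
finger_gap: 0.0593
grip_force: 0.0
```

Run:
```python
from h import *
look("w3",.090,(.615,.06))
```

```text
t 8.05 tcp [-0.0051 -0.0727] 0.0658 toolyaw 1.5706186663359536 F [-0.1 -0.1 -0.1] 0.05930548408196726
tin [ 0.0135 -0.0118] yaw -0.0 [np.float64(0.0707), np.float64(0.091)]
```

View pics/w3.png

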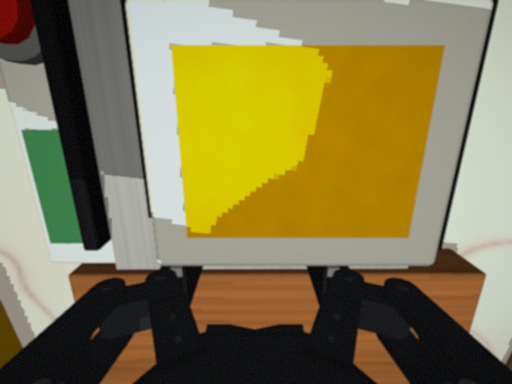

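Emit:
{"name": "step_arm", "arguments": {"dp": [[0.013, 0, 0], [0.013, 0, 0], [0.012, 0, 0], [0, 0, 0], [-0.05, 0, 0], [-0.08, 0, 0], [0, 0, -0.1], [0, 0, -0.12], [0, 0, -0.12], [0, 0, -0.12], [0, 0, -0.12], [0, 0, -0.04], [0, 0, 0], [0, 0, 0]], "angular": [[0, 0, 0], [0, 0, 0], [0, 0, 0], [0, 0, 0], [0, 0, 0], [0, 0, 0], [0, 0, 0], [0, 0, 0], [0, 0, 0], [0, 0, 0], [0, 0, 0], [0, 0, 0], [0, 0, 0], [0, 0, 0]], "grip": [0.4, 0.4, 0.4, 0.4, 0.4, 0.4, 0.4, 0.4, 0.4, 0.4, 0.4, 0.4, 0.4, 0.4]}}

```text
clock: 9.5
tool_pos: [0.6122, -0.0349, 0.2504]
eef_rot: [-0.001, 0.665, 0.747, -0.001]
force: [-1.1, -0.4, -0.1]
finger_gap: 0.0595
grip_force: 0.0
```

Run:
```python
from h import *
look("w4",.090,(.62,.07))
c=cam("wrist"); r=fit_outline(cv2.imread("pics/w4.png"),c,O); print(r.x,r.fun)
im=cv2.imread("pics/w4.png"); cv2.imwrite("pics/w4b.png",cv2.resize(im[0:250,100:450],None,fx=2,fy=2))
```

```text
t 9.5 tcp [-0.0057 -0.1017] 0.2504 toolyaw 1.5695609014310417 F [-1.1 -0.4 -0.1] 0.05954601178307292
tin [ 0.0132 -0.0011] yaw -0.001 [np.float64(0.0698), np.float64(0.0896)]
[0.60529532 0.0667796  0.11614314] 15.823032793724598
```

View pics/w4b.png

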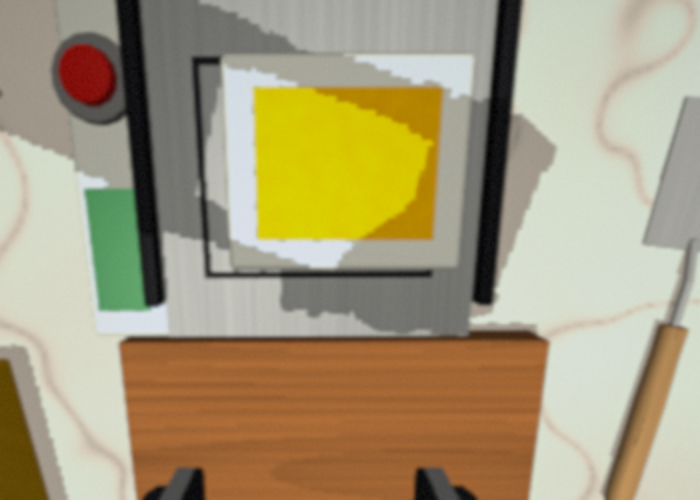

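Emit:
{"name": "step_arm", "arguments": {"dp": [[0, 0, 0], [0, 0, 0], [0, 0, 0], [0, 0, 0], [0, 0, 0], [0, 0, 0], [0, 0, 0], [0, 0, 0], [0, 0, 0], [0, 0, 0], [0, 0, 0], [-0.092, 0.083, 0], [-0.092, 0.083, 0], [-0.092, 0.083, 0], [-0.092, 0.083, 0], [0, 0, 0]], "angular": [[0, 0, -0.0909], [0, 0, -0.0909], [0, 0, -0.0909], [0, 0, -0.0909], [0, 0, -0.0909], [0, 0, -0.0909], [0, 0, -0.0909], [0, 0, -0.0909], [0, 0, -0.0909], [0, 0, -0.0909], [0, 0, -0.0909], [0, 0, 0], [0, 0, 0], [0, 0, 0], [0, 0, 0], [0, 0, 0]], "grip": [0.4, 0.4, 0.4, 0.4, 0.4, 0.4, 0.4, 0.4, 0.4, 0.4, 0.4, 0.4, 0.4, 0.4, 0.4, 0.4]}}

```text
clock: 11.15
tool_pos: [0.7128, 0.0809, 0.2476]
eef_rot: [-0.002, -0.06, 0.998, 0.001]
force: [0.3, -0.1, -0.7]
finger_gap: 0.06
grip_force: 0.0
```

Run:
```python
from h import *
look("w5",.090,(.62,.07))
```

```text
t 11.15 tcp [0.1076 0.0016] 0.2476 toolyaw 3.144378744367172 F [ 0.3 -0.1 -0.7] 0.05995448577559055
tin [ 0.0125 -0.0019] yaw -0.002 [np.float64(0.0694), np.float64(0.0895)]
```

Emit:
{"name": "step_arm", "arguments": {"dp": [[0, -0.008, 0.12], [0, 0, 0.12], [0, 0, 0.12], [0, 0, 0.12], [0, 0, 0.07], [0, 0, 0.03], [0, 0, 0], [0.025, 0, 0], [0.02, 0, 0], [0.02, 0, 0], [0.018, 0, 0], [0.017, 0, 0], [0.015, 0, 0], [0, 0, 0], [0, 0, 0]], "angular": [[0, 0, 0], [0, 0, 0], [0, 0, 0], [0, 0, 0], [0, 0, 0], [0, 0, 0], [0, 0, 0], [0, 0, 0], [0, 0, 0], [0, 0, 0], [0, 0, 0], [0, 0, 0], [0, 0, 0], [0, 0, 0], [0, 0, 0]], "grip": [0.4, 0.4, 0.4, 0.4, 0.4, 0.4, 0.4, 0.4, 0.4, 0.4, 0.4, 0.4, 0.4, 0.4, 0.4]}}

```text
clock: 12.7
tool_pos: [0.6777, 0.0707, 0.0783]
eef_rot: [0.001, -0.058, 0.998, -0.0]
force: [3.2, 0.8, 2.2]
finger_gap: 0.0597
grip_force: 1.5
```

Run:
```python
from h import *
look("w6",.090,(.61,.07))
```

```text
t 12.7 tcp [ 0.0716 -0.0045] 0.0783 toolyaw 3.1405325986119337 F [3.2 0.8 2.2] 0.059689272673260116
tin [ 0.0029 -0.0014] yaw -0.001 [np.float64(0.0706), np.float64(0.088)]
```

Emit:
{"name": "step_arm", "arguments": {"dp": [[0.004, 0, 0], [0, 0, 0], [-0.05, 0, 0], [-0.08, 0, 0], [0, 0, -0.1], [0, 0, -0.12], [0, 0, -0.12], [0, 0, -0.12], [0, 0, -0.1], [0, 0, 0], [0, 0, 0]], "angular": [[0, 0, 0], [0, 0, 0], [0, 0, 0], [0, 0, 0], [0, 0, 0], [0, 0, 0], [0, 0, 0], [0, 0, 0], [0, 0, 0], [0, 0, 0], [0, 0, 0]], "grip": [0.4, 0.4, 0.4, 0.4, 0.4, 0.4, 0.4, 0.4, 0.4, 0.4, 0.4]}}

```text
clock: 13.85
tool_pos: [0.7133, 0.075, 0.2451]
eef_rot: [-0.002, -0.058, 0.998, -0.0]
force: [-0.3, -0.2, -0.8]
finger_gap: 0.06
grip_force: 0.0
```

Run:
```python
from h import *
look("w7",.090,(.61,.07))
im=cv2.imread("pics/w7.png"); cv2.imwrite("pics/w7b.png",im)
```

```text
t 13.85 tcp [ 0.1074 -0.0043] 0.2451 toolyaw 3.1406716523808997 F [-0.3 -0.2 -0.8] 0.059999297395420655
tin [-0.     -0.0013] yaw -0.001 [np.float64(0.0697), np.float64(0.0897)]
```

View pics/w7b.png

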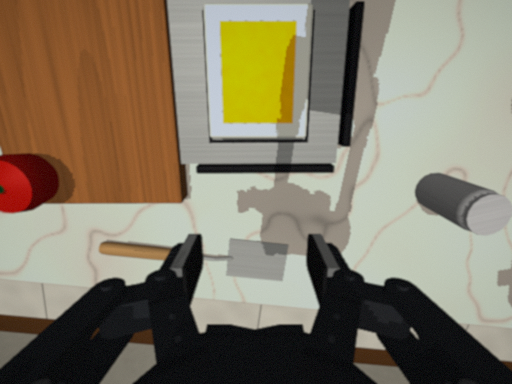

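The tin now sits at (0, −1) mm and square, with an even plate margin around the lid at (258,72). Next is the button: shut the fingers, go above it and descend.

Emit:
{"name": "step_arm", "arguments": {"dp": [[0.1116, 0.0259, 0], [0.1116, 0.0259, 0], [0.1116, 0.0259, 0], [0.1116, 0.0259, 0], [0.1116, 0.0259, 0], [0.1116, 0.0259, 0], [0.1116, 0.0259, 0], [0, 0, 0], [0, 0, 0], [0, 0, 0], [0, 0, 0], [0, 0, 0]], "angular": [[0, 0, 0], [0, 0, 0], [0, 0, 0], [0, 0, 0], [0, 0, 0], [0, 0, 0], [0, 0, 0], [0, 0, 0], [0, 0, 0], [0, 0, 0], [0, 0, 0], [0, 0, 0]], "grip": [-1, -1, -1, -1, -1, -1, -1, -1, -1, -1, -1, -1]}}

```text
clock: 15.1
tool_pos: [0.4765, 0.1019, 0.2453]
eef_rot: [-0.0, -0.057, 0.998, -0.0]
force: [0.2, 0.1, 0.2]
finger_gap: -0.0
grip_force: 0.0
```

Run:
```python
from h import *
c=cam("wrist"); s=env.state(); im=vision.snapshot("wrist"); print(insc(s["tool_pos"][:2],O),s["tool_pos"][2],s["finger_gap"])
h=cv2.cvtColor(im,cv2.COLOR_BGR2HSV); m=cv2.inRange(h,(0,150,80),(8,255,255))|cv2.inRange(h,(172,150,80),(180,255,255))
n,l,st,ce=cv2.connectedComponentsWithStats(m)
for i in range(1,n):
    if st[i,4]>60: print(st[i],ce[i],insc(w(c,ce[i],.045)[0][:2],O))
cv2.imwrite("pics/w8.png",im)
```

```text
[-0.12469407  0.049927  ] 0.24525900619570293 -2.4139151968894063e-05
[243 159  23  24 416] [254.12980769 170.48557692] [-0.12739848  0.04947842]
[   0  324   34   47 1110] [ 15.03513514 345.8045045 ] [ 0.14885462 -0.32001207]
```

View pics/w8.png

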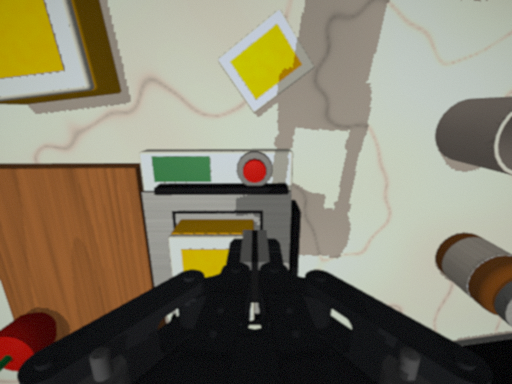

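The button is at (254,170), i.e. (−127, 49.5) mm in the scale frame. I'll shift 3 mm and go down.

Emit:
{"name": "step_arm", "arguments": {"dp": [[0.009, 0, 0.12], [0, 0, 0.12], [0, 0, 0.12], [0, 0, 0.1], [0, 0, 0.06], [0, 0, 0.03], [0, 0, 0.01], [0, 0, 0]], "angular": [[0, 0, 0], [0, 0, 0], [0, 0, 0], [0, 0, 0], [0, 0, 0], [0, 0, 0], [0, 0, 0], [0, 0, 0]], "grip": [-1, -1, -1, -1, -1, -1, -1, -1]}}

```text
clock: 15.95
tool_pos: [0.4736, 0.1018, 0.078]
eef_rot: [0.0, -0.058, 0.998, -0.0]
force: [0.7, 0.3, 0.5]
finger_gap: 0.0002
grip_force: 0.0
```

Emit:
{"name": "step_arm", "arguments": {"dp": [[0, 0, 0.01], [0, 0, 0.01], [0, 0, 0]], "angular": [[0, 0, 0], [0, 0, 0], [0, 0, 0]], "grip": [-1, -1, -1]}}

```text
clock: 16.25
tool_pos: [0.4731, 0.1018, 0.072]
eef_rot: [0.0, -0.058, 0.998, -0.0]
force: [1.1, 0.4, -1.1]
finger_gap: 0.0002
grip_force: 0.0
```

Emit:
{"name": "step_arm", "arguments": {"dp": [[0, 0, 0.01], [0, 0, 0.007], [0, 0, 0]], "angular": [[0, 0, 0], [0, 0, 0], [0, 0, 0]], "grip": [-1, -1, -1]}}

```text
clock: 16.55
tool_pos: [0.4731, 0.1018, 0.0666]
eef_rot: [0.0, -0.058, 0.998, -0.0]
force: [-0.5, -1.1, 1.5]
finger_gap: -0.0
grip_force: 0.8
```

Emit:
{"name": "step_arm", "arguments": {"dp": [[0, 0, 0.008], [0, 0, 0]], "angular": [[0, 0, 0], [0, 0, 0]], "grip": [-1, -1]}}

```text
clock: 16.75
tool_pos: [0.4731, 0.1018, 0.0643]
eef_rot: [0.0, -0.058, 0.998, -0.0]
force: [-0.5, 0.3, 3.0]
finger_gap: 0.0002
grip_force: 1.5
```

Emit:
{"name": "step_arm", "arguments": {"dp": [[0, 0, 0.008], [0, 0, 0]], "angular": [[0, 0, 0], [0, 0, 0]], "grip": [-1, -1]}}

```text
clock: 16.95
tool_pos: [0.4731, 0.1018, 0.0619]
eef_rot: [0.0, -0.058, 0.998, -0.0]
force: [0.6, -0.7, 3.9]
finger_gap: -0.0
grip_force: 2.1
```

Emit:
{"name": "step_arm", "arguments": {"dp": [[0, 0, 0.006], [0, 0, 0]], "angular": [[0, 0, 0], [0, 0, 0]], "grip": [-1, -1]}}

```text
clock: 17.15
tool_pos: [0.4732, 0.1018, 0.0609]
eef_rot: [0.0, -0.058, 0.998, -0.0]
force: [-2.6, 0.1, 10.1]
finger_gap: 0.0002
grip_force: 5.4
```

Emit:
{"name": "step_arm", "arguments": {"dp": [[0, 0, 0.005], [0, 0, 0]], "angular": [[0, 0, 0], [0, 0, 0]], "grip": [-1, -1]}}

```text
clock: 17.35
tool_pos: [0.4732, 0.1018, 0.0607]
eef_rot: [0.001, -0.058, 0.998, -0.0]
force: [-5.6, -0.7, 21.2]
finger_gap: -0.0001
grip_force: 10.9
```

The press has hit a hard stop. I'll release it in small steps to check how far it travelled.

Emit:
{"name": "step_arm", "arguments": {"dp": [[0, 0, -0.018], [0, 0, 0], [0, 0, 0]], "angular": [[0, 0, 0], [0, 0, 0], [0, 0, 0]], "grip": [-1, -1, -1]}}

```text
clock: 17.65
tool_pos: [0.4733, 0.1018, 0.064]
eef_rot: [0.0, -0.058, 0.998, -0.0]
force: [0.6, 0.7, 2.8]
finger_gap: 0.0003
grip_force: 1.5
```

Emit:
{"name": "step_arm", "arguments": {"dp": [[0, 0, -0.007], [0, 0, 0]], "angular": [[0, 0, 0], [0, 0, 0]], "grip": [-1, -1]}}

```text
clock: 17.85
tool_pos: [0.4733, 0.1018, 0.066]
eef_rot: [0.0, -0.058, 0.998, -0.0]
force: [0.8, 1.2, 2.2]
finger_gap: -0.0
grip_force: 1.0
```

Emit:
{"name": "step_arm", "arguments": {"dp": [[0, 0, -0.007], [0, 0, 0]], "angular": [[0, 0, 0], [0, 0, 0]], "grip": [-1, -1]}}

```text
clock: 18.05
tool_pos: [0.4725, 0.1017, 0.0679]
eef_rot: [-0.001, -0.058, 0.998, -0.0]
force: [-0.3, 0.3, -0.1]
finger_gap: 0.0001
grip_force: 0.0
```

Emit:
{"name": "step_arm", "arguments": {"dp": [[0, 0, -0.007], [0, 0, 0]], "angular": [[0, 0, 0], [0, 0, 0]], "grip": [-1, -1]}}

```text
clock: 18.25
tool_pos: [0.4727, 0.1018, 0.0702]
eef_rot: [-0.0, -0.058, 0.998, -0.0]
force: [0.0, -0.2, 0.1]
finger_gap: 0.0002
grip_force: 0.0
```

Contact began at about 0.067 m and the stop was at 0.0608 m, so the button went the full 6 mm. I'll rise, check the tin and hand in.

Emit:
{"name": "step_arm", "arguments": {"dp": [[0, 0, -0.1], [0, 0, -0.12], [0, 0, -0.12], [0, 0, -0.12], [0, 0, -0.12], [0, 0, 0], [0, 0, 0], [0, 0, 0]], "angular": [[0, 0, 0], [0, 0, 0], [0, 0, 0], [0, 0, 0], [0, 0, 0], [0, 0, 0], [0, 0, 0], [0, 0, 0]], "grip": [-1, -1, -1, -1, -1, -1, -1, -1]}}

```text
clock: 19.05
tool_pos: [0.472, 0.1017, 0.243]
eef_rot: [-0.001, -0.058, 0.998, -0.0]
force: [0.1, -0.3, -0.3]
finger_gap: 0.0002
grip_force: 0.0
```

Run:
```python
from h import *
im=vision.snapshot("wrist"); old=cv2.imread("pics/w8.png"); cv2.imwrite("pics/w9.png",im)
c=cam("wrist"); print(env.state()["tool_pos"], w(c,[(0,0)],0))
for f in (old,im):   # tin near side, visible edge rows/cols beside the gripper
    h=cv2.cvtColor(f,cv2.COLOR_BGR2HSV)[200:290,165:240]; ys,xs=np.where(cv2.inRange(h,(18,120,60),(35,255,255))); print(xs.min()+165,ys.min()+200,len(xs))
print(env.finish_job())
```

```text
[0.47193475 0.10167832 0.24276173] [[ 0.30985124 -0.21763245  0.        ]]
172 220 2019
171 224 1846
the job is handed in; nothing more can be done
None
```

The tin is on the scale plate about 1 mm off centre and square within 0.01 rad; the tare button was pressed its full 6 mm and released, and the job is handed in, though no verdict was returned.

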